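Load the kernel slide under the stage clip

TASK

Load the kernel slide into the inspection stage: press the stage clip's long bar down with one fingertip so that its jaw lifts, and while holding it down push the slide by its rear lip with the other fingertip, beneath the jaw and fully home against the back stop. Then let the clip close on the slide and draw clear. Only press and push: do not lift the slide, and leave the jar, brush and cup alone.

Things in the scene. Friction and masses are not known exactly. Their poses are not given: they have to be found in the camera images.
- stage: Fixed white stage. Origin on the table (z 0); x is the push direction, y left, z up. Raised bed: top 28 mm above the table, x -130 to 60, y -42 to 44 mm; beside it (y 44 to 100) only a 10 mm high foot under the press bar. Rails 5 mm above the bed guide the slide: inner faces y +-31, x -110 to 40. Hinge along x at y 40, 38 mm above the table, between lugs 44 mm high at x -125 and 27.
- clip (a joint): Angle (rad) of the stage's steel spring clip, 0 to 0.60, sprung to 0. At 0 the jaw hangs 3 mm above the bed and blocks the 8 mm slide. Pressing the bar down raises the angle and lifts the jaw 2.4 mm per 0.1 rad; the slide passes above 0.25. Good opening: 0.42, the bar then level, its top 35 mm above the table (7 above the bed). About 5 N at the bar's middle. On a loaded slide it rests at about 0.2.
- press_bar (a point): Middle of the top of the clip's press bar, moves with it. Steel strip 110 mm long (stage x -120 to -10), 42 mm wide (stage y 42 to 84 when level, so its middle is 63 mm to the side of the track's middle, y 0). At rest it rises outwards from the hinge by 0.42 rad. A pressing fingertip can slide along its whole length.
- jaw (a point): Middle of the underside of the clip's jaw, moves with the clip. The jaw is a steel block 14 mm (stage x 5 to 19) by 6 mm (stage y 13 to 19) on a thin arm from the hinge, reaching over the track.
- slide: Loose kernel slide: black plastic plate 60 x 60 x 8 mm, yellow kernels in its face; along its rear (-x) edge an upright lip 4 mm thick, 60 wide, top 22 mm above the underside, rear face 30 mm behind the origin. About 90 g. Origin: centre of the underside; x from lip to leading edge, z up. Starts flat on the bed between the rails (1 mm play a side), 42 to 70 mm short of home.
- seat (a point): Where the slide's origin lies when the slide is fully home: on the bed's top, 10 mm ahead of the stage's origin, axes as the stage. The slide's leading edge then touches the back stop, a bar 14 mm above the bed with its face 30 mm ahead of this point.
- jar: Bystander: loose glass sample jar, 56 mm across, 85 mm tall, standing beside the stage. Origin: centre of its underside.
- brush: Bystander: loose cleaning brush 170 mm long, lying beside the stage. Origin: underside, near its middle.
- cup: Bystander: loose red sample cup, 70 mm across, 60 mm tall. Origin: centre of its underside.
Not all that is in view belongs to the job. There is more than one size of the stage; the one meant has the size given above.

How it is judged (in metres and radians):
On the way, in this order (a step that is already met when the one before it is completed fails the run):
1. the clip's bar is held down by a finger, the jaw open, before the slide goes beneath (value of joint clip above 0.24 rad and contact force between the fingers and clip above 0.5 N and x of slide in the frame of seat below -0.03 m), for 0.1 s.
2. with the clip still held open by a finger, a finger pushes the slide to within 10 mm of home (value of joint clip above 0.22 rad and contact force between the fingers and clip above 0.3 N and contact force between the fingers and slide above 0.02 N and x of slide in the frame of seat above -0.01 m).
At the end, for the whole second after the job is handed in: The slide lies flat on the bed within 3 mm of home against the back stop, at rest, with the released clip's jaw resting on it (clip angle 0.15 to 0.24 and pressing the slide) (x of slide in the frame of seat between -0.003 and 0.003 m and z of slide in the frame of seat between -0.002 and 0.002 m and horizontal distance between slide and seat below 0.005 m and angle between slide's own z axis and vertical below 0.05 rad and value of joint clip between 0.15 and 0.24 rad and contact force between clip and slide above 0.5 N and linear speed of slide below 0.01 m/s); the robot touches nothing.
It fails at once if the slide is lifted off the bed by more than 6 mm or tipped by more than 0.2 rad (z of slide in the frame of seat above 0.006 m or angle between slide's own z axis and vertical above 0.2 rad).
It fails at once if the jar, brush or cup is shoved more than 20 mm (distance of any of jar, brush, cup from where it was at the start of the episode above 0.02 m).
It also fails if it takes over 40 s, if anything falls off the work surface, if the arm or the gripper's body presses on something with over 40 N, if the wrist force passes 120 N, or if a joint passes its speed limit or range.

ROBOT

A 6-joint arm with a two-finger parallel gripper is mounted at the origin on the work surface. World frame = base frame: x ahead of the robot, y to its left, z up, the work surface at z = 0. Lengths are in mm, angles in rad, forces in N, time in s.
With the tool pointing down it reaches from about 325 to 900 mm from the base axis. Payload 3.5 kg.
Tool frame: the origin (TCP) lies midway between the tips of the shut fingers; the grasp point (between the pads) lies 19 mm behind it; z points along the fingers, y is the line along which they close (so a half turn about z gives the same grasp; the last joint's range is limited). The gripper opens to 85 mm and grips with 20 to 120 N. Pads are 22 mm wide; open, the fingers measure 114 mm over their backs; the gripper's body (76 mm by 85 mm) begins 54 mm behind the grasp point. The pads swing forward as they close: fully open they stand 13 mm farther back than shut.
Start: joints at [-1.228, 0.276, -0.026, 1.268, 0, 1.467], TCP at [269.475, -563.919, 231.313] pointing down, gripper open.
Joint ranges: [-3.12, 3.12], [-0.85, 1.88], [-1.08, 1.24], [-1.95, 2.15], [-1.57, 1.53], [-3.14, 3.14]. Speed limits (rad/s): [2.57, 2.57, 3.14, 3.14, 3.14, 3.14].

INTERFACE

Orientations are given as [roll, pitch, yaw] about the fixed x, y, z axes, in that order (R = Rz(yaw) Ry(pitch) Rx(roll)).
In Python, from plant import manip gives the robot as it stands.
- The arm moves only by the tool step_arm, never from a script. Its argument "targets" is a list of rows, each an object of numbers: "x", "y", "z": the shift along the world's x, y, z in units of 50 mm (1.0 is 50 mm); "wx", "wy", "wz": the turn, a rotation vector about the world's x, y, z in units of 5 degrees (1.0 is 5 degrees); "grip": the opening, from 0 (shut) to 1 (fully open). In form: [{"x": .., "y": .., "z": .., "wx": .., "wy": .., "wz": .., "grip": ..}, ...]. A call has 1 to 5 rows; each row is the pose to reach, as a shift and turn from the pose commanded when the call began; what a row does not reach only later rows make up. A row lasts 1/10 s, in which the tool goes at most 50 mm and 8.59 degrees, less where a joint would pass 70% of its speed; a pose out of reach is approached as far as the arm can. A call with a gripper value outside its range is refused whole. The fingers move at their own pace and stop on an object; "squeeze" is the grip in N (left out, the last holds). Time passes only in rows, so rows that repeat a pose let the fingers close. It gives the time, the measured TCP pose, the force, the opening and the grip force at its end, in the units of the state.
- manip.get_state(): the state, without advancing time (a new reading comes with each control period).
- manip.grab_frame(name): name is "side" or "top"; returns a dict with "color" (384x512x3 uint8, red, green, blue), "fov_y" (degrees; the focal length in pixels is half the picture's height over the tangent of half this angle, whatever the lens; pixels are square), "cx", "cy" (the principal point, pixels), "rvec" (rotation vector, rad) and "tvec" (3), from world to camera coordinates, as OpenCV has them. Camera axes: x right, y down, z forward; pixel columns grow to the right and rows downward; lengths in mm; the calibration is good to about 2 mm. A picture is of the moment at which its call begins. There is no depth.
- manip.close_job(): hands the job in; it is judged then, once.
Trained networks look in a picture, given as the dict that the camera call returned (one of the last four; its "shot" number tells which), for a name from the list of things; names that differ only in an ending like _2 or _b are one class to them, and where a whole thing is asked for, a point or a joint stands for the part that bears it (a point fixed in the world has none). Each returns a list of dicts, best first, with "score" (0 to 1); they miss things now and then, are a little off and sometimes report something else, mostly with a low value. They report only what shows in the picture. A call takes as long as a camera call. They do not tell look-alikes from the thing itself.
- manip.look_for(picture, label): "location" ([x, y, z] in mm, in world coordinates, good to about 4 mm: the middle of the surface that is visible of it).
- manip.landmark_of(picture, label): "location" ([x, y, z] in mm, in world coordinates, good to about 4 mm: a listed point, or the origin of a listed thing).
The state is a dict: "clock": time; "joint_positions": joint angles; "qd": joint speeds; "tau": joint torques, N m; "tcp_pos": TCP position; "orientation": TCP orientation; "ft_force": force on the tool from outside, world axes, zero at the start; "wrist_torque": the same for the moment, N m; "grip_width": finger opening in mm; "grasp_force": force on a finger pad.
Only numpy, scipy, OpenCV 4.12 (cv2) and the standard library are available. Lean on these libraries where they do the work, as an engineer would, in place of code of your own. Each camera call takes 0.05 s, during which the arm holds its last target. There are 200 camera calls.

## Working session

There is one attempt and no reset: what is moved stays moved. The work goes in short steps, Python scripts to look and compute and a tool call to move; the robot and the scene stay as the last step left them, time stands still between calls to the robot, and variables do not carry over. Pictures are saved under pics/ and viewed, at most 10 in all, crops included, and the job is handed in when it is done.

Besides the shell and the picture viewer there is one more tool, called after ">>>" as name(argument=value, ...) on one line, values as JSON. step_arm: Moves the arm, as the interface text tells. Its arguments: {"type":"object","properties":{"targets":{"type":"array","items":{"type":"object","properties":{"x":{"type":"number"},"y":{"type":"number"},"z":{"type":"number"},"wx":{"type":"number"},"wy":{"type":"number"},"wz":{"type":"number"},"grip":{"type":"number"}}}},"squeeze":{"type":"number"}},"required":["targets"]}

```bash
mkdir -p pics
cat > h.py <<'E'
import numpy as np, cv2
from plant import manip
def proj(f,P):
    fy=f["color"].shape[0]/2/np.tan(np.radians(f["fov_y"])/2)
    K=np.array([[fy,0,f["cx"]],[0,fy,f["cy"]],[0,0,1.]])
    return cv2.projectPoints(np.float64(P).reshape(-1,1,3),np.float64(f["rvec"]),np.float64(f["tvec"]),K,None)[0].reshape(-1,2)
def save(f,n): cv2.imwrite("pics/"+n,cv2.cvtColor(f["color"],cv2.COLOR_RGB2BGR))
E
python3 - <<'E'
from h import *
for n in("side","top"):
    f=manip.grab_frame(n); save(f,n+"0.png")
    R=cv2.Rodrigues(np.float64(f["rvec"]))[0]
    print(n,f["fov_y"],f["cx"],f["cy"],"cam",(-R.T@np.array(f["tvec"]).reshape(3)).round())
    for l in("stage","press_bar","jaw","slide","seat","jar","brush","cup"):
        for d in manip.landmark_of(f,l)[:4]:
            print(l,round(d["score"],2),np.round(d["location"],1),proj(f,d["location"]).round()[0])
print(manip.get_state())
E
```

```text
side 44.86247706570985 264.08449347851735 192.43539335300218 cam [132. 883. 625.]
stage 0.87 [ 643.3 -155.3   -1. ] [302. 185.]
stage 0.75 [ 8.629e+02 -1.586e+02 -1.000e-01] [239. 165.]
press_bar 0.8 [581.  -94.8  45.6] [313. 185.]
press_bar 0.45 [ 813.1 -111.7   34.4] [244. 164.]
jaw 0.56 [ 658.8 -149.5   33.5] [297. 173.]
jaw 0.45 [ 879.4 -150.4   20.4] [233. 158.]
slide 0.49 [ 609.7 -162.1   26.1] [315. 179.]
seat 0.95 [ 876.3 -156.8   18.9] [235. 158.]
seat 0.71 [ 653.8 -154.5   27.6] [299. 175.]
jar 0.78 [ 686.7 -314.3   -2.9] [314. 161.]
brush 0.92 [ 536.3 -304.1    1.9] [358. 174.]
brush 0.56 [706.5  40.4   1.7] [245. 208.]
cup 0.82 [ 7.01e+02  4.02e+01 -6.00e-01] [246. 209.]
cup 0.72 [ 652.6 -155.4   29. ] [300. 175.]
top 48.55694197847182 257.91834023068924 197.84858452634808 cam [551.  41. 939.]
stage 0.69 [ 863.2 -160.1    2.5] [352. 103.]
stage 0.56 [ 638.5 -154.7    4.4] [354. 202.]
press_bar 0.91 [578.7 -93.6  42.6] [330. 229.]
press_bar 0.82 [ 817.2 -111.2   34.9] [333. 119.]
jaw 0.84 [ 656.8 -143.5   36. ] [352. 192.]
jaw 0.82 [ 878.6 -150.    23.5] [349.  93.]
slide 
[... 318 characters left out ...]
 'joint_positions': array([-1.22840538e+00,  2.76367007e-01, -2.64007267e-02,  1.26799934e+00,
       -4.01945746e-06,  1.46738932e+00]), 'qd': array([-6.11977045e-04,  1.17885443e-03,  8.70982488e-04,  1.15853016e-04,
       -8.90818003e-05,  3.79359364e-04]), 'tau': array([-1.40414111e-03, -4.45478547e+01,  2.95569348e+01,  7.09352826e-04,
       -1.81655296e-04, -2.83210042e-06]), 'tcp_pos': array([ 269.47127263, -563.92077521,  231.33346049]), 'orientation': array([3.14156397e+00, 7.01755138e-06, 4.45797952e-01]), 'ft_force': array([ 0.54909404, -0.0012072 , -0.1390928 ]), 'wrist_torque': array([-0.0007593 ,  0.08279576, -0.00129334]), 'grasp_force': 0.0, 'grip_width': 85.63995077346443}
```

Run:
```python
import cv2
t=cv2.imread("pics/top0.png")[60:290,230:470]; cv2.imwrite("pics/topc.png",cv2.resize(t,None,fx=2.6,fy=2.6,interpolation=2)[:600])
s=cv2.imread("pics/side0.png")[130:230,200:390]; cv2.imwrite("pics/sidec.png",cv2.resize(s,None,fx=4.2,fy=4.2,interpolation=2))
```

```text
(no output)
```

View pics/topc.png

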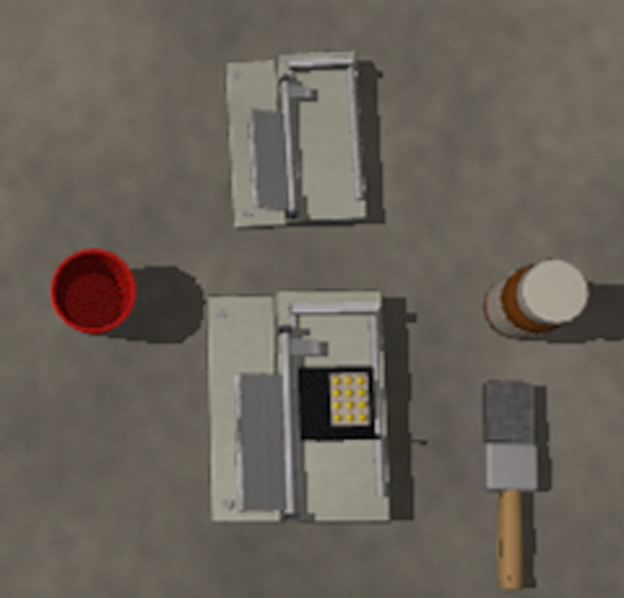

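View pics/sidec.png

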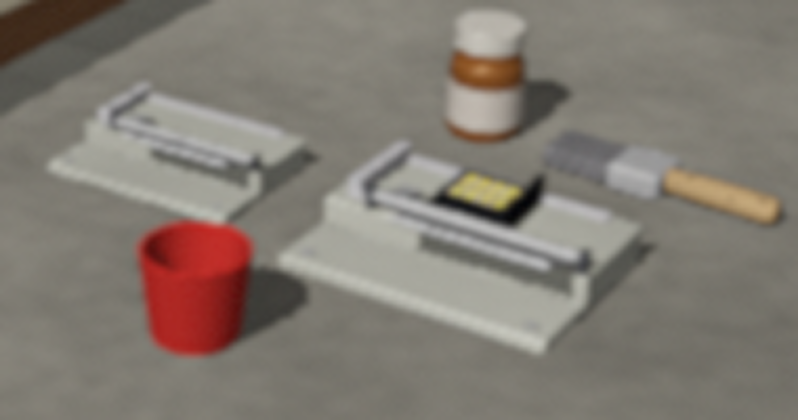

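Two stages are in view. The near one is at top px (354,202) / side px (302,185), with the black slide and kernels at top px (360,215). The far one is at top px (352,103). The near one is clearly longer, at about 88 px against 65 px, and it holds the slide. I'll fit the 190 mm model to confirm that and get the pose.

```bash
cat >> h.py <<'E'
def w(p,P):
    c,s=np.cos(p[2]),np.sin(p[2]); P=np.atleast_2d(np.float64(P))
    return np.c_[p[0]+c*P[:,0]-s*P[:,1],p[1]+s*P[:,0]+c*P[:,1],P[:,2]]
E
cat > fit.py <<'E'
from h import *
from scipy.optimize import least_squares
f=manip.grab_frame("top"); g=manip.grab_frame("side")
T=lambda u,v:(230+u/2.6-.3,60+v/2.6-.3)
S=lambda u,v:(200+u/4.2-.4,130+v/4.2-.4)
M=[[60,-42,28],[-130,-42,28],[60,100,10],[-130,100,10]]
tp=np.array([T(381,292),T(389,520),T(208,296),T(212,521)])
MS=[[60,100,10],[-130,100,10],[-130,-42,28]]
sp=np.array([S(280,255),S(543,342),S(640,228)])
def res(p): return np.r_[(proj(f,w(p,M))-tp).ravel(),(proj(g,w(p,MS))-sp).ravel()]
r=least_squares(res,[640,-155,0],x_scale=[1,1,.01]); p=r.x
print("pose",p.round(3)); print(r.fun.round(1))
for n,P in dict(seat=[10,0,28],jaw=[12,16,31],bar=[-65,64,45]).items(): print(n,w(p,P).round(1))
def toS(q): 
    c,s=np.cos(p[2]),np.sin(p[2]); d=np.array(q)[:2]-p[:2]; return [c*d[0]+s*d[1],-s*d[0]+c*d[1]]
for im in(f,g):
    for d in manip.landmark_of(im,"slide")[:1]: print("slide in stage",np.round(toS(d["location"]),1),d["score"])
# overlay
def lines(im,box,k,name):
    a=cv2.resize(cv2.cvtColor(im["color"],cv2.COLOR_RGB2BGR)[box[1]:box[3],box[0]:box[2]],None,fx=k,fy=k,interpolation=cv2.INTER_CUBIC)
    def poly(P,c): cv2.polylines(a,[np.int32((proj(im,w(p,P))+.5-[box[0],box[1]])*k)],True,c,1)
    poly([[60,-42,28],[-130,-42,28],[-130,44,28],[60,44,28]],(255,0,0))
    poly([[60,44,10],[60,100,10],[-130,100,10],[-130,44,10]],(0,200,0))
    sx=toS(manip.landmark_of(f,"slide")[0]["location"])[0]
    poly([[sx-30,-30,50],[sx-30,30,50],[sx-26,30,50],[sx-26,-30,50]],(0,0,255))
    poly([[5,13,31],[19,13,31],[19,19,31],[5,19,31]],(255,0,255))
    cv2.imwrite("pics/"+name,a)
lines(f,(300,160,420,270),5,"ovt.png"); lines(g,(260,155,360,220),7.5,"ovs.png")
E
python3 fit.py
```

```text
pose [ 6.41802e+02 -1.56793e+02 -1.90000e-02]
[-0.  -0.6 -0.   0.7 -0.4 -0.3 -0.4  0.2 -0.4 -0.7  0.1 -0.2  0.9 -1.2]
seat [[ 651.8 -157.    28. ]]
jaw [[ 654.1 -141.    31. ]]
bar [[578.1 -91.5  45. ]]
slide in stage [-34.2  -1.5] 0.9
```

View pics/ovt.png

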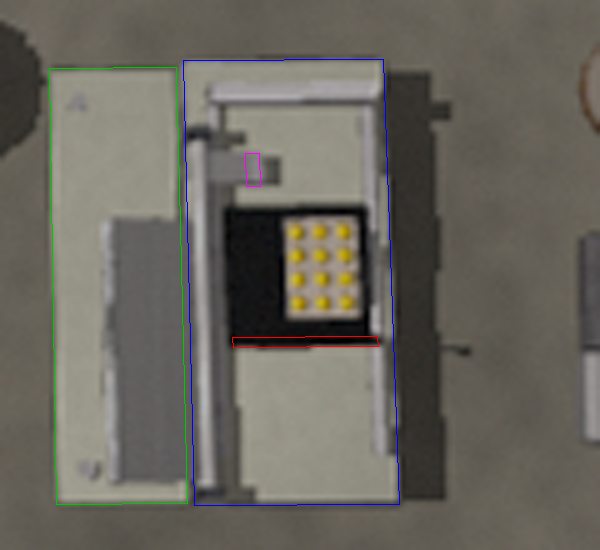

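View pics/ovs.png

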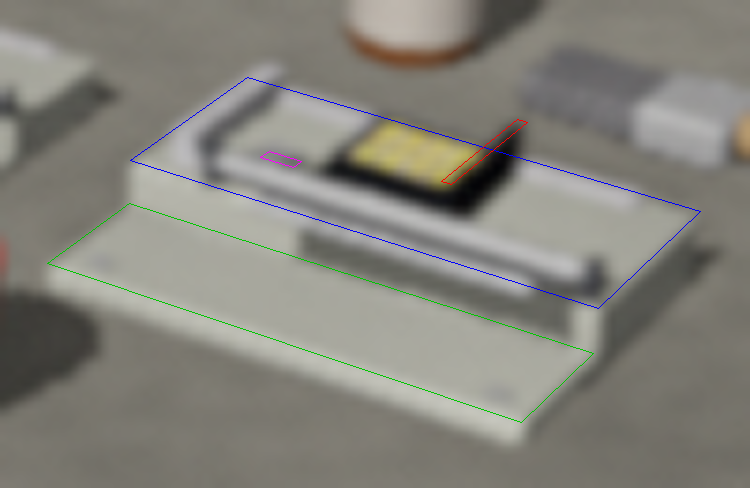

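The model fits to about 1 px, so the near stage is the one meant: bed 190 mm, pose (642, -157), yaw -0.019. The lip's rear face is at stage x ≈ -64. I'll move above the start place with the gripper partly closed.

>>> step_arm(targets=[{"x": 5.7, "y": 8.8, "z": -1.6, "wz": -5.33, "grip": 0.7}, {"x": 5.7, "y": 8.8, "z": -1.6, "wz": -5.33, "grip": 0.7}, {"x": 5.7, "y": 8.8, "z": -1.6, "wz": -5.33, "grip": 0.7}, {"x": 5.7, "y": 8.8, "z": -1.6, "wz": -5.33, "grip": 0.7}, {"x": 5.7, "y": 8.8, "z": -1.6, "wz": -5.33, "grip": 0.7}])

```text
invalid input at $.targets[0]: expected keys x, y, z, wx, wy, wz, grip
```

>>> step_arm(targets=[{"x": 5.7, "y": 8.8, "z": -1.6, "wx": 0, "wy": 0, "wz": -5.33, "grip": 0.7}, {"x": 5.7, "y": 8.8, "z": -1.6, "wx": 0, "wy": 0, "wz": -5.33, "grip": 0.7}, {"x": 5.7, "y": 8.8, "z": -1.6, "wx": 0, "wy": 0, "wz": -5.33, "grip": 0.7}, {"x": 5.7, "y": 8.8, "z": -1.6, "wx": 0, "wy": 0, "wz": -5.33, "grip": 0.7}, {"x": 5.7, "y": 8.8, "z": -1.6, "wx": 0, "wy": 0, "wz": -5.33, "grip": 0.7}])

```text
clock: 1.7
tcp_pos: [403.6, -356.7, 193.9]
orientation: [3.141, -0.001, -0.02]
ft_force: [0.5, 0.1, 0.3]
grip_width: 60.0
grasp_force: 0.0
```

>>> step_arm(targets=[{"x": 3.0, "y": 4.62, "z": -1.6, "wx": 0, "wy": 0, "wz": 0, "grip": 0.7}, {"x": 3.0, "y": 4.62, "z": -1.6, "wx": 0, "wy": 0, "wz": 0, "grip": 0.7}, {"x": 3.0, "y": 4.62, "z": -1.6, "wx": 0, "wy": 0, "wz": 0, "grip": 0.7}, {"x": 3.0, "y": 4.62, "z": -1.6, "wx": 0, "wy": 0, "wz": 0, "grip": 0.7}, {"x": 3.0, "y": 4.62, "z": -1.6, "wx": 0, "wy": 0, "wz": 0, "grip": 0.7}])

```text
clock: 2.2
tcp_pos: [534.6, -155.1, 124.0]
orientation: [3.141, -0.001, -0.019]
ft_force: [0.6, -0.3, -0.3]
grip_width: 59.8
grasp_force: 0.0
```

>>> step_arm(targets=[{"x": 0, "y": 0, "z": 0, "wx": 0, "wy": 0, "wz": 0, "grip": 0.7}, {"x": 0, "y": 0, "z": 0, "wx": 0, "wy": 0, "wz": 0, "grip": 0.7}])

```text
clock: 2.4
tcp_pos: [533.6, -155.8, 123.8]
orientation: [3.141, 0.001, -0.017]
ft_force: [-0.4, 0.1, 0.5]
grip_width: 59.5
grasp_force: 0.0
```

>>> step_arm(targets=[{"x": 0.4, "y": 0.6, "z": -0.5, "wx": 0, "wy": 0, "wz": 0, "grip": 0.7}, {"x": 0.4, "y": 0.6, "z": -1.1, "wx": 0, "wy": 0, "wz": 0, "grip": 0.7}, {"x": 0.4, "y": 0.6, "z": -1.1, "wx": 0, "wy": 0, "wz": 0, "grip": 0.7}])

```text
clock: 2.7
tcp_pos: [550.1, -126.8, 66.1]
orientation: [-3.14, 0.007, -0.02]
ft_force: [-1.0, 0.5, 0.4]
grip_width: 60.2
grasp_force: 0.0
```

Run:
```python
from h import *
a=[]
for n,b,k in(("side",(250,120,375,220),4.4),("top",(290,150,420,290),4)):
    f=manip.grab_frame(n); c=f["color"][b[1]:b[3],b[0]:b[2]]
    a.append(cv2.resize(cv2.cvtColor(c,cv2.COLOR_RGB2BGR),(395,int(395*c.shape[0]/c.shape[1])),interpolation=2))
h=max(x.shape[0] for x in a)
cv2.imwrite("pics/g1.png",np.hstack([cv2.copyMakeBorder(x,0,h-x.shape[0],0,0,0) for x in a]))
print(manip.get_state()["tcp_pos"])
```

```text
[ 552.62500835 -128.0820382    69.38901958]
```

View pics/g1.png

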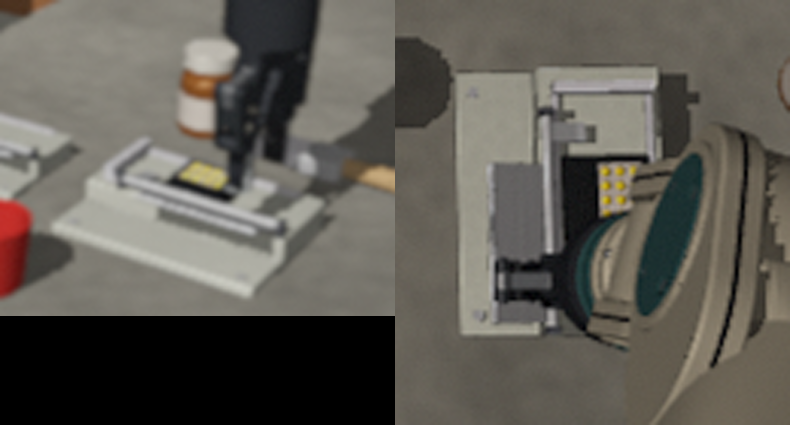

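The finger is above the press bar (right panel, px (525,282)), and the other finger is behind the slide's lip. I'll go down and watch the force.

>>> step_arm(targets=[{"x": 0, "y": 0.04, "z": -0.25, "wx": 0, "wy": 0, "wz": 0, "grip": 0.7}, {"x": 0, "y": 0.04, "z": -0.35, "wx": 0, "wy": 0, "wz": 0, "grip": 0.7}, {"x": 0, "y": 0.04, "z": -0.35, "wx": 0, "wy": 0, "wz": 0, "grip": 0.7}])

```text
clock: 3.1
tcp_pos: [552.9, -125.2, 51.4]
orientation: [-3.141, 0.001, -0.02]
ft_force: [-0.0, 0.2, -0.2]
grip_width: 59.7
grasp_force: 0.0
```

>>> step_arm(targets=[{"x": 0, "y": 0, "z": -0.1, "wx": 0, "wy": 0, "wz": 0, "grip": 0.7}, {"x": 0, "y": 0, "z": -0.1, "wx": 0, "wy": 0, "wz": 0, "grip": 0.7}])

```text
clock: 3.3
tcp_pos: [553.2, -124.9, 46.4]
orientation: [-3.141, 0.001, -0.019]
ft_force: [0.3, 0.6, 0.3]
grip_width: 60.1
grasp_force: 0.0
```

>>> step_arm(targets=[{"x": 0, "y": 0, "z": -0.1, "wx": 0, "wy": 0, "wz": 0, "grip": 0.7}, {"x": 0, "y": 0, "z": -0.1, "wx": 0, "wy": 0, "wz": 0, "grip": 0.7}])

```text
clock: 3.5
tcp_pos: [553.8, -125.0, 41.5]
orientation: [3.141, -0.0, -0.019]
ft_force: [0.6, 0.1, 1.4]
grip_width: 59.4
grasp_force: 0.6
```

>>> step_arm(targets=[{"x": 0, "y": 0, "z": -0.12, "wx": 0, "wy": 0, "wz": 0, "grip": 0.7}, {"x": 0, "y": 0, "z": -0.12, "wx": 0, "wy": 0, "wz": 0, "grip": 0.7}])

```text
clock: 3.7
tcp_pos: [554.0, -124.7, 35.5]
orientation: [-3.141, -0.001, -0.019]
ft_force: [0.4, 0.4, 1.6]
grip_width: 59.4
grasp_force: 1.2
```

>>> step_arm(targets=[{"x": 0, "y": 0, "z": -0.12, "wx": 0, "wy": 0, "wz": 0, "grip": 0.7}, {"x": 0, "y": 0, "z": -0.12, "wx": 0, "wy": 0, "wz": 0, "grip": 0.7}, {"x": 0, "y": 0, "z": -0.12, "wx": 0, "wy": 0, "wz": 0, "grip": 0.7}])

```text
clock: 4.0
tcp_pos: [554.2, -124.9, 29.9]
orientation: [-3.141, -0.001, -0.019]
ft_force: [0.6, 0.8, 4.5]
grip_width: 59.8
grasp_force: 2.0
```

Run:
```python
from h import *
a=[]
for n,b,k in(("side",(250,120,375,220),4.4),("top",(290,150,420,290),4)):
    f=manip.grab_frame(n); c=f["color"][b[1]:b[3],b[0]:b[2]]
    a.append(cv2.resize(cv2.cvtColor(c,cv2.COLOR_RGB2BGR),(395,int(395*c.shape[0]/c.shape[1])),interpolation=2))
    for l in("jaw","press_bar"):
        for d in manip.landmark_of(f,l)[:2]: print(n,l,d["score"],np.round(d["location"],1))
h=max(x.shape[0] for x in a)
cv2.imwrite("pics/g2.png",np.hstack([cv2.copyMakeBorder(x,0,h-x.shape[0],0,0,0) for x in a]))
s=manip.get_state(); print(s["tcp_pos"],s["ft_force"],s["wrist_torque"])
```

```text
side jaw 0.6 [ 656.8 -149.9   42. ]
side jaw 0.53 [ 878.4 -151.1   23. ]
side press_bar 0.45 [ 815.3 -112.7   34.8]
top jaw 0.75 [ 656.3 -145.6   46.1]
top jaw 0.68 [ 876.2 -147.9   25.6]
top press_bar 0.88 [ 813.2 -109.    35.4]
top press_bar 0.84 [578.5 -92.2  38.5]
[ 554.11329138 -124.88804904   29.98548679] [1.74663053 1.64099263 4.12459187] [ 0.35651145 -0.39578027 -0.03617739]
```

View pics/g2.png

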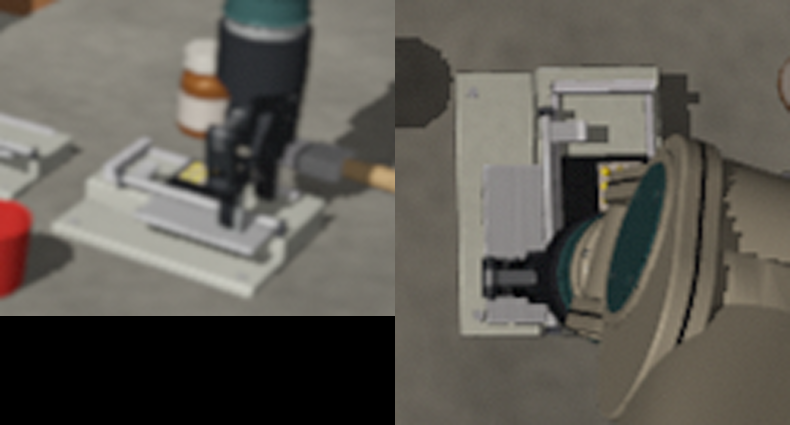

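The jaw is up about 10 mm (marks at z 42–46, 31–36 before). The bar is nearly level and pressed with about 4.5 N, and the slide hasn't moved. Now I'll push.

>>> step_arm(targets=[{"x": 0.1, "y": 0, "z": -0.02, "wx": 0, "wy": 0, "wz": 0, "grip": 0.7}, {"x": 0.2, "y": -0.004, "z": -0.02, "wx": 0, "wy": 0, "wz": 0, "grip": 0.7}, {"x": 0.28, "y": -0.005, "z": -0.02, "wx": 0, "wy": 0, "wz": 0, "grip": 0.7}, {"x": 0.36, "y": -0.007, "z": -0.02, "wx": 0, "wy": 0, "wz": 0, "grip": 0.7}, {"x": 0.44, "y": -0.008, "z": -0.02, "wx": 0, "wy": 0, "wz": 0, "grip": 0.7}])

```text
clock: 4.8
tcp_pos: [571.8, -124.7, 27.4]
orientation: [-3.141, 0.008, -0.019]
ft_force: [-5.9, 1.2, 6.0]
grip_width: 60.0
grasp_force: 3.3
```

>>> step_arm(targets=[{"x": 0.08, "y": -0.001, "z": 0, "wx": 0, "wy": 0, "wz": 0, "grip": 0.7}, {"x": 0.16, "y": -0.003, "z": 0, "wx": 0, "wy": 0, "wz": 0, "grip": 0.7}, {"x": 0.24, "y": -0.005, "z": 0, "wx": 0, "wy": 0, "wz": 0, "grip": 0.7}, {"x": 0.32, "y": -0.006, "z": 0, "wx": 0, "wy": 0, "wz": 0, "grip": 0.7}, {"x": 0.4, "y": -0.008, "z": 0, "wx": 0, "wy": 0, "wz": 0, "grip": 0.7}])

```text
clock: 5.3
tcp_pos: [591.5, -125.0, 27.4]
orientation: [-3.141, 0.009, -0.019]
ft_force: [-5.8, 1.0, 6.4]
grip_width: 59.5
grasp_force: 3.3
```

Run:
```python
from h import *
a=[]
for n,b,k in(("side",(250,120,375,220),4.4),("top",(290,150,420,290),4)):
    f=manip.grab_frame(n); c=f["color"][b[1]:b[3],b[0]:b[2]]
    a.append(cv2.resize(cv2.cvtColor(c,cv2.COLOR_RGB2BGR),(395,int(395*c.shape[0]/c.shape[1])),interpolation=2))
    for l in("jaw","slide"):
        for d in manip.landmark_of(f,l)[:1]: print(n,l,d["score"],np.round(d["location"],1))
h=max(x.shape[0] for x in a)
cv2.imwrite("pics/g3.png",np.hstack([cv2.copyMakeBorder(x,0,h-x.shape[0],0,0,0) for x in a]))
s=manip.get_state(); print(s["tcp_pos"],s["ft_force"],s["wrist_torque"])
```

```text
side jaw 0.79 [ 656.  -147.2   44.3]
side slide 0.51 [ 633.  -159.7   30.4]
top jaw 0.75 [ 878.2 -148.7   25.8]
top slide 0.63 [ 630.3 -163.6   25.7]
[ 592.75733392 -125.13348208   27.54733316] [-4.30596987  1.27321967  3.79635561] [0.32311632 0.89147092 0.12370835]
```

View pics/g3.png

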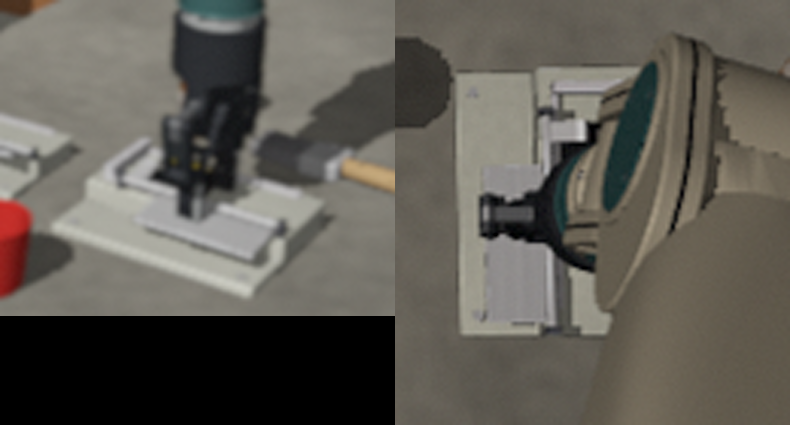

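The slide moves with the finger. It is at x≈631 and home is 652, and the jaw is still open. I'll keep pushing.

>>> step_arm(targets=[{"x": 0.08, "y": -0.001, "z": 0, "wx": 0, "wy": 0, "wz": 0, "grip": 0.7}, {"x": 0.16, "y": -0.003, "z": 0, "wx": 0, "wy": 0, "wz": 0, "grip": 0.7}, {"x": 0.24, "y": -0.005, "z": 0, "wx": 0, "wy": 0, "wz": 0, "grip": 0.7}, {"x": 0.3, "y": -0.006, "z": 0, "wx": 0, "wy": 0, "wz": 0, "grip": 0.7}])

```text
clock: 6.0
tcp_pos: [610.7, -126.0, 28.6]
orientation: [3.142, 0.001, -0.019]
ft_force: [-4.2, -0.1, 5.4]
grip_width: 59.8
grasp_force: 2.8
```

>>> step_arm(targets=[{"x": 0.03, "y": -0.001, "z": 0, "wx": 0, "wy": 0, "wz": 0, "grip": 0.7}, {"x": 0.06, "y": -0.001, "z": 0, "wx": 0, "wy": 0, "wz": 0, "grip": 0.7}])

```text
clock: 6.2
tcp_pos: [612.9, -126.1, 28.6]
orientation: [3.141, 0.002, -0.02]
ft_force: [-8.1, 0.4, 8.0]
grip_width: 60.0
grasp_force: 4.7
```

>>> step_arm(targets=[{"x": 0.03, "y": -0.001, "z": 0, "wx": 0, "wy": 0, "wz": 0, "grip": 0.7}, {"x": 0.04, "y": -0.001, "z": 0, "wx": 0, "wy": 0, "wz": 0, "grip": 0.7}])

```text
clock: 6.4
tcp_pos: [613.0, -126.1, 28.6]
orientation: [3.141, 0.006, -0.02]
ft_force: [-10.8, 1.2, 10.4]
grip_width: 59.8
grasp_force: 6.3
```

>>> step_arm(targets=[{"x": 0.04, "y": -0.001, "z": 0, "wx": 0, "wy": 0, "wz": 0, "grip": 0.7}, {"x": 0.06, "y": -0.001, "z": 0, "wx": 0, "wy": 0, "wz": 0, "grip": 0.7}])

```text
clock: 6.6
tcp_pos: [613.0, -126.1, 28.4]
orientation: [3.14, 0.011, -0.021]
ft_force: [-16.1, 1.3, 16.5]
grip_width: 59.9
grasp_force: 9.4
```

Run:
```python
from h import *
for n in("side","top"):
    f=manip.grab_frame(n)
    for l in("jaw","slide"):
        for d in manip.landmark_of(f,l)[:2]: print(n,l,d["score"],np.round(d["location"],1))
print(manip.get_state()["ft_force"])
```

```text
side jaw 0.74 [ 657.9 -147.    42.1]
side jaw 0.53 [ 880.9 -148.3   21.7]
side slide 0.36 [ 650.6 -165.6   27.8]
side slide 0.27 [ 655.3 -153.7   27.3]
top jaw 0.82 [ 878.1 -151.1   22.7]
top jaw 0.77 [ 657.2 -144.4   44.9]
top slide 0.4 [ 650.9 -161.6   30.5]
[-14.77534837   0.75488701  14.85763709]
```

The push meets a firm stop at 16 N and the slide is seen at x≈651, so it is home. I'll back off the lip first, then raise to let the clip close.

>>> step_arm(targets=[{"x": -0.1, "y": 0.002, "z": 0, "wx": 0, "wy": 0, "wz": 0, "grip": 0.7}, {"x": -0.2, "y": 0.004, "z": 0, "wx": 0, "wy": 0, "wz": 0, "grip": 0.7}, {"x": -0.3, "y": 0.006, "z": 0, "wx": 0, "wy": 0, "wz": 0, "grip": 0.7}, {"x": -0.3, "y": 0.006, "z": 0, "wx": 0, "wy": 0, "wz": 0, "grip": 0.7}])

```text
clock: 7.3
tcp_pos: [605.7, -126.7, 29.9]
orientation: [3.14, -0.005, -0.02]
ft_force: [2.9, -1.0, 4.2]
grip_width: 59.7
grasp_force: 2.3
```

>>> step_arm(targets=[{"x": 0, "y": 0, "z": 0.08, "wx": 0, "wy": 0, "wz": 0, "grip": 0.7}, {"x": 0, "y": 0, "z": 0.16, "wx": 0, "wy": 0, "wz": 0, "grip": 0.7}, {"x": 0, "y": 0, "z": 0.24, "wx": 0, "wy": 0, "wz": 0, "grip": 0.7}, {"x": 0, "y": 0, "z": 0.34, "wx": 0, "wy": 0, "wz": 0, "grip": 0.7}, {"x": 0, "y": 0, "z": 0.6, "wx": 0, "wy": 0, "wz": 0, "grip": 0.7}])

```text
clock: 7.8
tcp_pos: [601.3, -125.2, 57.3]
orientation: [-3.14, 0.005, -0.019]
ft_force: [0.0, -0.5, 0.5]
grip_width: 59.8
grasp_force: 0.0
```

>>> step_arm(targets=[{"x": 0, "y": 0, "z": 0.8, "wx": 0, "wy": 0, "wz": 0, "grip": 0.7}, {"x": -0.5, "y": 0, "z": 1.6, "wx": 0, "wy": 0, "wz": 0, "grip": 0.7}, {"x": -1.3, "y": 0, "z": 2.2, "wx": 0, "wy": 0, "wz": 0, "grip": 0.7}, {"x": -2.2, "y": 0, "z": 2.5, "wx": 0, "wy": 0, "wz": 0, "grip": 0.7}, {"x": -3, "y": 0, "z": 2.8, "wx": 0, "wy": 0, "wz": 0, "grip": 0.7}])

```text
clock: 8.3
tcp_pos: [451.9, -125.7, 200.5]
orientation: [3.141, -0.001, -0.019]
ft_force: [0.5, 0.7, 0.6]
grip_width: 59.8
grasp_force: 0.0
```

Run:
```python
from h import *
a=[]
for n,b,k in(("side",(250,120,375,220),4.4),("top",(290,150,420,290),4)):
    f=manip.grab_frame(n); c=f["color"][b[1]:b[3],b[0]:b[2]]
    a.append(cv2.resize(cv2.cvtColor(c,cv2.COLOR_RGB2BGR),(395,int(395*c.shape[0]/c.shape[1])),interpolation=2))
    for l in("jaw","slide","press_bar"):
        for d in manip.landmark_of(f,l)[:2]: print(n,l,d["score"],np.round(d["location"],1))
h=max(x.shape[0] for x in a)
cv2.imwrite("pics/g4.png",np.hstack([cv2.copyMakeBorder(x,0,h-x.shape[0],0,0,0) for x in a]))
s=manip.get_state(); print(s["clock"],s["tcp_pos"],s["ft_force"])
```

```text
side jaw 0.78 [ 658.2 -150.2   37.5]
side jaw 0.64 [ 880.4 -149.4   22.4]
side slide 0.67 [ 653.6 -161.7   27.3]
side press_bar 0.73 [579.9 -93.8  39.7]
side press_bar 0.51 [ 814.7 -113.1   32.3]
top jaw 0.68 [ 656.8 -144.6   39.6]
top jaw 0.64 [ 543.6 -303.     0.7]
top slide 0.78 [ 652.1 -162.2   28.7]
top slide 0.34 [579.6 -95.3  40.3]
top press_bar 0.93 [ 817.3 -108.2   37.1]
top press_bar 0.72 [579.4 -95.7  41.1]
8.7 [ 454.26449454 -125.87450252  198.29570975] [ 0.13820167 -0.07566964  0.32426618]
```

View pics/g4.png

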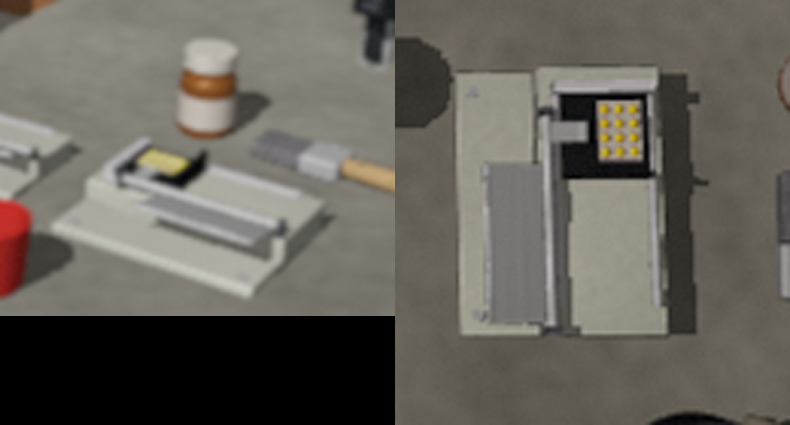

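The slide sits against the back stop (right panel: leading edge at px row 93, touching the bar). The jaw rests on it at about z 38, which is near 0.2 rad, and the arm is clear. I'll hand it in.

```bash
python3 -c "
from plant import manip
print(manip.close_job())"
```

```text
the job is handed in; nothing more can be done
None
```

I handed the job in at about 9 s. In the last pictures the slide is home against the back stop, the released jaw rests on it at about 0.2 rad and the arm is clear, but the hand-in returned no verdict.

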